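# Shut off the bench gas valve under the sliding cover

### The job

Turn off this bench's gas: push the flat cover of the service unit along its guides until the valve opening is completely uncovered, then push the valve handle that ends in a round disc clockwise a quarter turn until it is fully shut, square across its pipe. Do not lift the cover out of its guides. Leave the straight valve handle, the test-tube rack, the beaker and the jar as they are, and finish with the cover still clear of the opening.

Things in the scene. Friction and masses are not known exactly. Their poses are not given: they have to be found in the camera images.
- unit: Fixed grey service unit, 180 (x) x 604 (y) x 60 mm. Origin: centre of its underside, on the table. Valve opening: x -70 to 70, y 20 to 280 mm, pit floor at 12 mm height; the -y half is a closed deck. Guide ledges on both long edges (|x| 80 to 90) and end stops at |y| = 290 mm, all 72 mm above the table. Copper pipes cross the pit along x at y = 105 and 215 mm, tops at 28 mm.
- cover: Loose flat aluminium cover 156 x 280 (y) x 6 mm, 0.4 to 0.7 kg, lying at 60 mm height on the unit, 2 mm play to each guide, over the opening at the start. Origin: centre of its underside; axes as the unit's. It slides along the unit's y (a few N), origin between +150 and -150 mm; -y is onto the deck. Opening wholly uncovered at -120 mm or less.
- rib_top (a point): Centre of the top of the upright push rib in the middle of the cover, 80 (x) x 12 (y) mm, 30 mm above the cover plate. This point is 36 mm above the cover's underside, 96 mm above the table.
- valve_disc_axis (a point): On the vertical turning axis of the valve whose handle ends in a disc, at the height of the handle's top face (50 mm above the table). It sits at x = -35 mm and either y = +105 or y = +215 mm in the unit's axes; the other valve has the other place.
- disc_handle_end (a point): Centre of the top face of the disc at the end of the marked handle, 50 mm above the table and 45 mm from the turning axis. The handle is a level dark steel bar 12 mm wide, ending in a round disc of 30 mm diameter; bar and disc are 16 mm tall (34 to 50 mm above the table) and lie 10 mm under the cover plate.
- disc_handle (a joint): Angle of the marked handle, rad. 0: it points to the unit's +x, along its pipe (open). It grows clockwise seen from above to 1.571 at the hard stop, where it points to the unit's -y, across its pipe (shut). Starts between 0 and 0.35; stays where left; 2 to 4 N at the disc turn it.
- valve_bar_axis (a point): On the vertical turning axis of the other valve, at the height of its handle's top face (50 mm above the table).
- bar_handle_end (a point): On the other handle's top face, 45 mm from its turning axis. This handle is a plain straight bar 58 mm long, 12 mm wide, 16 mm tall, same steel, without a disc.
- bar_handle (a joint): Angle of the plain straight handle, same sense as disc_handle. To be left as it is (0 to 0.25).
- rack: Loose steel test-tube rack with glass tubes, 66 x 200 mm, 146 mm tall, on the table behind the unit (its +x side). Origin: centre of its underside.
- beaker: Loose glass beaker, 68 mm wide, 85 mm tall, on the table behind the unit (its +x side). Origin: centre of its underside.
- jar: Loose small brown jar, 56 mm wide, 75 mm tall, on the table in front of the unit (its -x side). Origin: centre of its underside.

How it is judged:
By the outcome, as a careful person would: the job done as asked, in the order asked, and still so for the second after the job is handed in, with the robot touching nothing.
It also fails if it takes over 48 s, if anything falls off the work surface, if the arm or the gripper's body presses on something with over 40 N, if the wrist force passes 120 N, or if a joint passes its speed limit or range.

### The arm

A 7-joint arm with a two-finger parallel gripper is mounted at the origin on the work surface. World frame = base frame: x ahead of the robot, y to its left, z up, the work surface at z = 0. Lengths are in m, angles in rad, forces in N, time in s.
With the tool pointing down it reaches from about 0.425 to 0.925 m from the base axis. Payload 6.8 kg.
Tool frame: the origin (TCP) lies at the very end of the fingers, on their centre line; the grasp point (between the pads) lies r.grip_depth behind it (r.grip_depth is the distance from the TCP to the grasp point, in m); z points along the fingers, x is the direction in which the jaws open and shut, and the axes are right-handed (so a half turn about z gives the same grasp; the last joint's range is limited). The gripper opens to 85 mm and grips with 20 to 120 N. Pads are 22 mm wide; open, the fingers measure 114 mm over their backs; the gripper's body (76 mm by 85 mm) begins 54 mm behind the grasp point. The pads swing forward as they close: fully open they stand 13 mm farther back than shut.
Start: joints at [1.227, 0.477, 0.022, 1.555, -0.011, 1.109, -0.083], TCP at [0.158, -0.656, 0.231] pointing down, gripper open.
Joint ranges: [-2.96, 2.96], [-0.34, 2.1], [-1.41, 1.46], [0.24, 2.44], [-1.37, 4.51], [0.17, 1.92], [-2.96, 2.96]. Speed limits (rad/s): [2.39, 2.39, 3.14, 3.14, 3.14, 3.14, 3.14].

### API

Orientations are given as a rotation vector (axis times angle).
In Python, from bench import readout, grab_frame, workorder, r gives the robot as it stands.
- The arm moves only by the shell command python3 -m handwheel 'ROWS' [FORCE]. ROWS is text: rows parted by semicolons, each of 7 numbers parted by spaces: the shift along the tool's x, y, z in mm, then the turn, a rotation vector about the tool's x, y, z in degrees, then the finger opening in mm, from 0 to 85.4. A call has 1 to 12 rows; each row is the pose to reach, as a shift and turn from the pose commanded when the call began, along the tool's axes at that moment; what a row does not reach only later rows make up. A row lasts 1/8 s, in which the tool goes at most 62.5 mm and 10.7 degrees, less where a joint would pass 70% of its speed; a pose out of reach is approached as far as the arm can. A call with a gripper value outside its range is refused whole. The fingers move at their own pace and stop on an object; FORCE is the grip in N (left out, the last holds). Time passes only in rows, so rows that repeat a pose let the fingers close. It gives the time, the measured TCP pose, the force and the opening at its end, in the units of the state.
- readout.get_obs(): the state, without advancing time (a new reading comes with each control period).
- grab_frame(name): name is "scene" or "top"; returns a dict with "pixels" (480x640x3 uint8, red, green, blue), "fx", "fy", "cx", "cy" (pixels), "D" ([k1, k2, p1, p2, k3] as OpenCV has them; the pictures are not rectified), "rvec" (rotation vector, rad) and "tvec" (3), from world to camera coordinates, as OpenCV has them. Camera axes: x right, y down, z forward; pixel columns grow to the right and rows downward; lengths in m; the calibration is good to about 2 mm. A picture is of the moment at which its call begins. There is no depth.
- workorder.hand_in(): hands the job in, once; it reports no verdict.
The state is a dict: "clock": time; "joints": joint angles; "qvel": joint speeds; "tau": joint torques, N m; "tcp_pos": TCP position; "orientation": TCP orientation; "contact_force": force on the tool from outside, world axes, zero at the start; "moment": the same for the moment, N m; "grip_width": finger opening in m.
Only numpy, scipy, OpenCV 4.12 (cv2) and the standard library are available. Lean on these libraries where they do the work, as an engineer would, in place of code of your own. Each camera call takes 0.05 s, during which the arm holds its last target.

## Working session

There is one attempt and no reset: what is moved stays moved. The work goes in short steps, Python scripts to look and compute and a shell command to move; the robot and the scene stay as the last step left them, time stands still between calls to the robot, and variables do not carry over. Pictures are saved under pics/ and viewed, and the job is handed in when it is done.

```bash
mkdir -p pics; ls; python3 - <<'E'
from bench import readout, grab_frame, r
import cv2,pickle
print(readout.get_obs()); print(r.grip_depth)
for n in("scene","top"):
    f=grab_frame(n); pickle.dump(f,open(f"pics/{n}0.pkl","wb")); cv2.imwrite(f"pics/{n}0.png",f["pixels"][:,:,::-1])
    print({k:v for k,v in f.items() if k!="pixels"})
E
```

```text
pics
{'clock': 0.0, 'joints': array([ 1.22687772,  0.47780084,  0.02233176,  1.556433  , -0.01149468,
        1.10927758, -0.08307718]), 'qvel': array([ 0.00075541, -0.00227631,  0.00144303,  0.000191  , -0.00099262,
        0.00069557, -0.00029276]), 'tau': array([ 5.30105881e-04, -5.96443534e+01,  1.60788048e+00, -2.81197912e+01,
        1.23657405e-02,  9.39902879e-03, -1.33995735e-05]), 'tcp_pos': array([ 0.15756201, -0.65576068,  0.23033284]), 'orientation': array([-2.46660592e+00,  1.94400897e+00,  2.33239204e-03]), 'contact_force': array([-0.01148388, -1.00994789, -0.19400792]), 'moment': array([-0.03571045, -0.00011937, -0.04332263]), 'grip_width': 0.08507600139306057}
0.0187
{'fx': 457.0612012438574, 'fy': 457.0612012438574, 'cx': 320.74867994589306, 'cy': 238.60150387279384, 'D': array([-0.09121524,  0.        ,  0.        ,  0.        ,  0.        ]), 'rvec': array([ 2.25785629,  1.12189453, -0.35892725]), 'tvec': array([-0.31507891, -0.30436445,  1.15614768])}
{'fx': 490.68681237805566, 'fy': 490.68681237805566, 'cx': 312.69333505332463, 'cy': 247.91897204408156, 'D': array([-0.12864172,  0.        ,  0.        ,  0.        ,  0.        ]), 'rvec': array([ 2.14446164, -2.17131949,  0.14222938]), 'tvec': array([0.01708247, 0.56853178, 0.84405706])}
```

View pics/scene0.png

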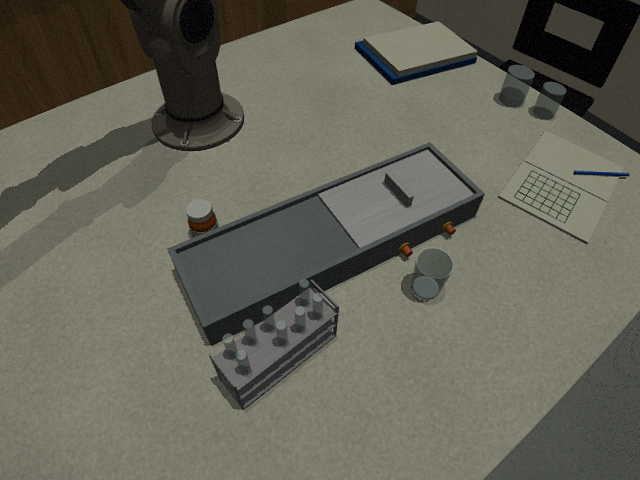

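View pics/top0.png

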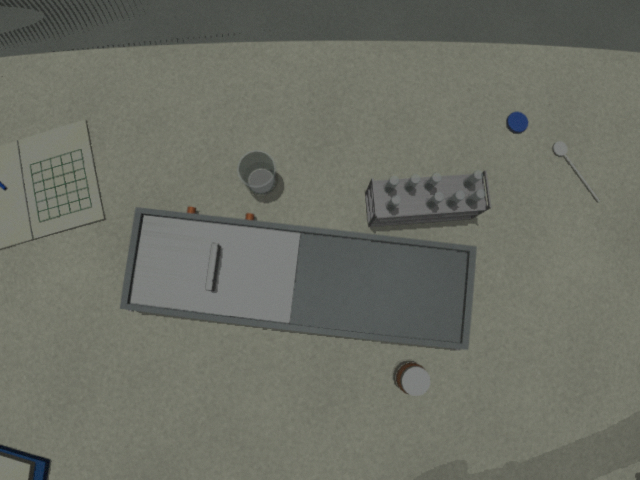

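The scene view shows the cover on the far half, rib at about (398,190). In the top view the unit's corners are near (137,209), (475,247), (467,348) and (123,309), the rib is at (212,267), the beaker at (258,172), the rack at (430,197) and the jar at (413,380).

```bash
cat > h.py <<'E'
import numpy as np,cv2,pickle
def load(n): return pickle.load(open(f"pics/{n}.pkl","rb"))
def ray(f,uv):
    K=np.array([[f["fx"],0,f["cx"]],[0,f["fy"],f["cy"]],[0,0,1.]])
    p=cv2.undistortPoints(np.array(uv,float).reshape(-1,1,2),K,f["D"]).reshape(-1,2)
    R=cv2.Rodrigues(f["rvec"])[0]; d=np.c_[p,np.ones(len(p))]@R; c=-R.T@f["tvec"]; return c,d
def onz(f,uv,z):
    c,d=ray(f,uv); return c+d*((z-c[2])/d[:,2])[:,None]
def proj(f,P):
    K=np.array([[f["fx"],0,f["cx"]],[0,f["fy"],f["cy"]],[0,0,1.]])
    return cv2.projectPoints(np.array(P,float).reshape(-1,1,3),f["rvec"],f["tvec"],K,f["D"])[0].reshape(-1,2)
E
python3 - <<'E'
from h import *
f=load("top0"); im=f["pixels"][:,:,::-1]
a=im[190:365,105:305]; b=im[190:365,300:500]
cv2.imwrite("pics/a.png",cv2.resize(np.clip(np.vstack([a,b])*1.5,0,255).astype('uint8'),None,fx=1,fy=1))
cv2.imwrite("pics/za.png",cv2.resize(np.clip(a*1.6,0,255).astype('uint8'),None,fx=3.4,fy=3.4,interpolation=cv2.INTER_CUBIC))
cv2.imwrite("pics/zb.png",cv2.resize(np.clip(b*1.6,0,255).astype('uint8'),None,fx=3.4,fy=3.4,interpolation=cv2.INTER_CUBIC))
E
```

```text
(no output)
```

View pics/za.png

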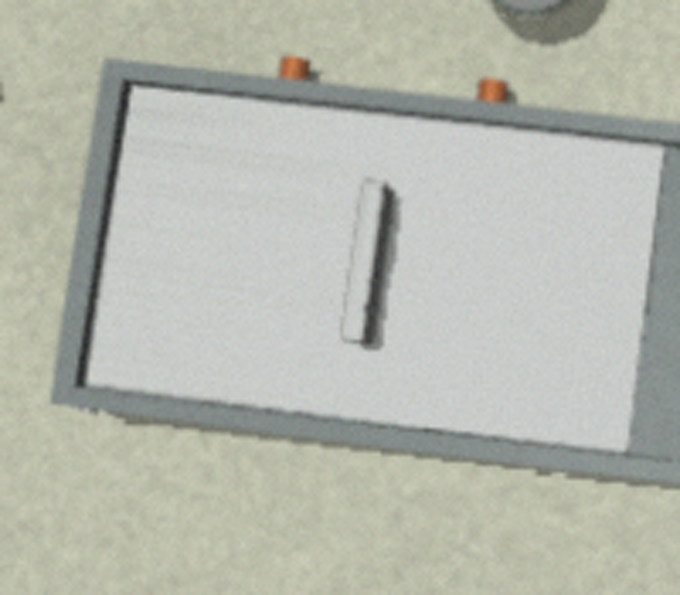

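View pics/zb.png

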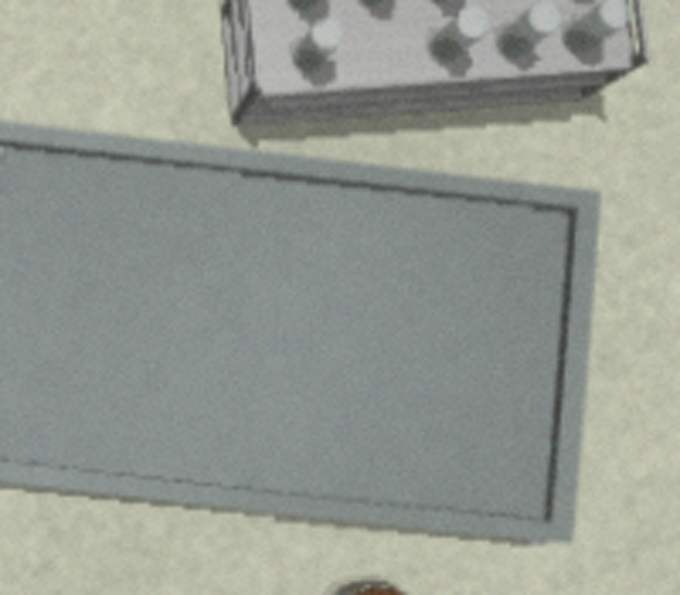

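```bash
cat >> h.py <<'E'
def unit():
    f=load("top0")
    z=lambda u,v,ox:(ox+u/3.4,190+v/3.4)
    px=[z(107,61,105),z(53,403,105),z(600,191,300),z(571,541,300)]
    P=onz(f,px,0.072)[:,:2]; L=np.array([[90,302],[-90,302],[90,-302],[-90,-302]])/1000
    c=P.mean(0); Q=P-c; a=np.arctan2((L[:,0]*Q[:,1]-L[:,1]*Q[:,0]).sum(),(L*Q).sum())
    R=np.array([[np.cos(a),-np.sin(a)],[np.sin(a),np.cos(a)]])
    return c,a,R,Q-(L@R.T),P
E
python3 - <<'E'
from h import *
from scipy.spatial.transform import Rotation as Ro
from bench import readout
c,a,R,res,P=unit(); print("unit",c,np.degrees(a),"res mm",res*1000)
print("dims",np.linalg.norm(P[0]-P[1]),np.linalg.norm(P[2]-P[3]),np.linalg.norm(P[0]-P[2]),np.linalg.norm(P[1]-P[3]))
f=load("top0")
rb=onz(f,[(105+364/3.4,190+260/3.4)],.096)[0]; print("rib",rb,"unit fr",R.T@(rb[:2]-c))
g=load("scene0")
for q in [(90,302),(-90,302),(90,-302),(-90,-302)]:
    p=c+R@(np.array(q)/1000); print(q,proj(g,[[*p,.072]]),proj(f,[[*p,.072]]))
o=readout.get_obs(); T=Ro.from_rotvec(o["orientation"]).as_matrix(); print(T)
t=o["tcp_pos"]; print("tcp unit",R.T@(t[:2]-c), "tool x angle",np.degrees(np.arctan2(T[1,0],T[0,0])))
for y in (-302,-150,0,150,302): print(y, np.linalg.norm(c+R@[0,y/1000]), c+R@[0,y/1000])
# objects
for n,px in dict(jar=[(416,382)],beakertop=[(257,166)],).items(): print(n,R.T@(onz(f,px,.08)[0][:2]-c))
print("rack",[R.T@(p[:2]-c) for p in onz(f,[(372,190),(484,175),(487,209),(375,220)],.13)])
E
```

```text
unit [0.51296165 0.03383389] -7.249133765219515 res mm [[-1.17797998 -1.22243625]
 [ 0.72041087 -1.02315176]
 [-0.43659555  0.850895  ]
 [ 0.89416465  1.39469301]]
dims 0.17814246635156825 0.17874989499926242 0.6018498768768958 0.6015795711085464
rib [0.53186208 0.17886068 0.096     ] unit fr [0.0004493 0.1462525]
(90, 302) [[483.66743236 192.35796589]] [[135.82920583 207.30210883]]
(-90, 302) [[428.52253008 140.93555785]] [[120.01105604 308.94686192]]
(90, -302) [[202.07652104 326.7357794 ]] [[476.92797571 245.92329542]]
(-90, -302) [[165.64019522 247.97882201]] [[468.75099395 349.61837124]]
[[ 2.33583201e-01 -9.72336695e-01 -4.90169863e-04]
 [-9.72335426e-01 -2.33583690e-01  1.57438097e-03]
 [-1.64532407e-03  1.08860576e-04 -9.99998641e-01]]
tcp unit [-0.26553218 -0.72898484] tool x angle -76.4918593394109
-302 0.5441604781248819 [ 0.47485409 -0.26575218]
-150 0.5072347452528204 [ 0.49403405 -0.11496714]
0 0.5140762430533865 [0.51296165 0.03383389]
150 0.5623714791417462 [0.53188924 0.18263492]
302 0.6440855078253732 [0.55106921 0.33341996]
jar [-0.15225392 -0.21447203]
beakertop [0.18514168 0.09613386]
rack [array([ 0.15208394, -0.10296014]), array([ 0.20066353, -0.28738037]), array([ 0.14341553, -0.2958197 ]), array([ 0.10307492, -0.11256313])]
```

```bash
cat >> h.py <<'E'
from scipy.spatial.transform import Rotation as Ro
def plan(*targets):
    """targets (ux,uy mm unit frame, z mm, yaw of tool x rel. unit x deg); shifts from present tool axes"""
    from bench import readout
    c,a,R,_,_=unit(); o=readout.get_obs(); Rc=Ro.from_rotvec(o["orientation"]); t=o["tcp_pos"]
    print("clk",o["clock"].__round__(2),"unit-frame tcp",np.round(1000*(R.T@(t[:2]-c)),1),"z",round(t[2]*1000,1),"F unit",np.round(np.r_[R.T@o["contact_force"][:2],o["contact_force"][2]],1),"w",round(o["grip_width"]*1e3,1))
    for ux,uy,z,yaw in targets:
        p=np.r_[c+R@(np.array([ux,uy])/1e3),z/1e3]
        y=a+np.radians(yaw); Rt=Ro.from_matrix(np.array([[np.cos(y),np.sin(y),0],[np.sin(y),-np.cos(y),0],[0,0,-1]]))
        print((ux,uy,z,yaw),"r",round(np.hypot(*p[:2]),3),np.round(Rc.inv().apply(p-t)*1e3,1),np.round((Rc.inv()*Rt).as_rotvec(degrees=True),1))
E
python3 -c "
from h import *
plan((60,-320,230,0),(0,185,200,0),(0,185,74,0))"
```

```text
clk 0.1 unit-frame tcp [-265.5 -729. ] z 230.4 F unit [-0.4 -0.7  0.1] w 85.4
(60, -320, 230, 0) r 0.607 [-267.1 -449.4    0.8] [ -0.1   0.1 -69.2]
(0, 185, 200, 0) r 0.579 [-760.5 -572.2   31.6] [ -0.1   0.1 -69.2]
(0, 185, 74, 0) r 0.579 [-760.3 -572.2  157.6] [ -0.1   0.1 -69.2]
```

```bash
python3 -m handwheel '-30 -50 0 0 0 -8 50; -60 -100 0 0 0 -16 50; -90 -150 0 0 0 -24 50; -120 -200 0 0 0 -32 50; -150 -250 0 0 0 -40 50; -180 -300 0 0 0 -48 50; -210 -350 0 0 0 -56 50; -240 -400 0 0 0 -63 50; -267 -449 0 0 0 -69 50'
python3 -c "
from h import *
plan((0,185,200,0),(0,185,74,0))"
```

```text
clock: 1.23
tcp_pos: [0.5328, -0.2902, 0.2311]
orientation: [-3.135, 0.199, 0.001]
contact_force: [1.1, -0.9, 0.1]
grip_width: 0.0498
clk 1.23 unit-frame tcp [  60.6 -319. ] z 231.1 F unit [ 1.2 -0.7  0.1] w 49.8
(0, 185, 200, 0) r 0.579 [ -60.8 -503.9   31.1] [-0.  0. -0.]
(0, 185, 74, 0) r 0.579 [ -60.7 -503.9  157.1] [-0.  0. -0.]
```

```bash
python3 -m handwheel '-7 -60 4 0 0 0 50; -14 -120 8 0 0 0 50; -21 -180 12 0 0 0 50; -28 -240 16 0 0 0 50; -35 -300 20 0 0 0 50; -42 -360 24 0 0 0 50; -49 -420 28 0 0 0 50; -56 -470 31 0 0 0 50; -61 -504 31 0 0 0 50; -61 -504 31 0 0 0 50'
python3 -c "
from h import *
plan((0,185,74,0))"
```

```text
clock: 2.48
tcp_pos: [0.5359, 0.2195, 0.2001]
orientation: [-3.134, 0.196, 0.001]
contact_force: [-0.3, -1.0, -0.6]
grip_width: 0.0501
clk 2.48 unit-frame tcp [ -0.6 187.1] z 200.1 F unit [-0.1 -1.  -0.6] w 50.1
(0, 185, 74, 0) r 0.579 [  0.8   2.3 126.1] [-0.1  0.1  0.1]
```

```bash
python3 -m handwheel '1 2 40 0 0 0 50; 1 2 80 0 0 0 50; 1 2 105 0 0 0 50; 1 2 120 0 0 0 50; 1 2 126 0 0 0 50; 1 2 126 0 0 0 50'
python3 - <<'E'
from h import *
from bench import grab_frame
plan((0,185,74,0))
for n in("scene","top"):
    f=grab_frame(n); pickle.dump(f,open(f"pics/{n}1.pkl","wb")); im=f["pixels"][:,:,::-1]
    a=im[120:300,290:510] if n=="scene" else im[190:365,105:305]
    cv2.imwrite(f"pics/{n}1.png",cv2.resize(a,None,fx=3,fy=3))
E
```

```text
clock: 3.22
tcp_pos: [0.5382, 0.2135, 0.0747]
orientation: [-3.135, 0.206, -0.001]
contact_force: [0.4, 0.2, 0.6]
grip_width: 0.0501
clk 3.23 unit-frame tcp [  2.4 181.5] z 74.7 F unit [0.3 0.2 0.6] w 50.1
(0, 185, 74, 0) r 0.579 [-2.4 -3.5  0.7] [-0.  -0.  -0.3]
```

View pics/scene1.png

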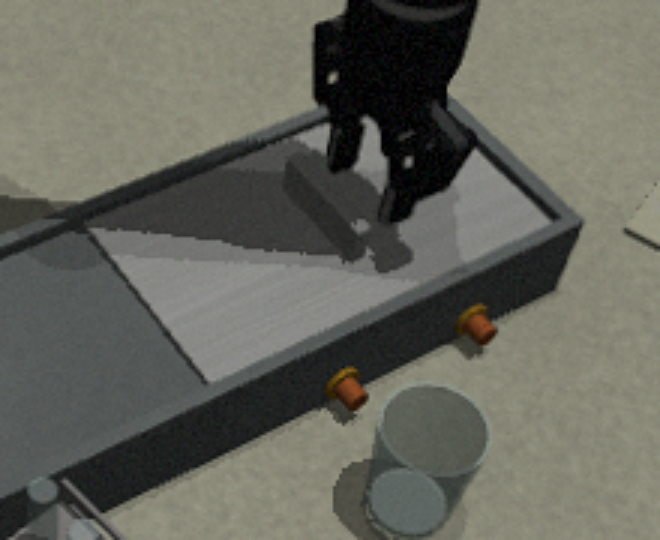

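View pics/top1.png

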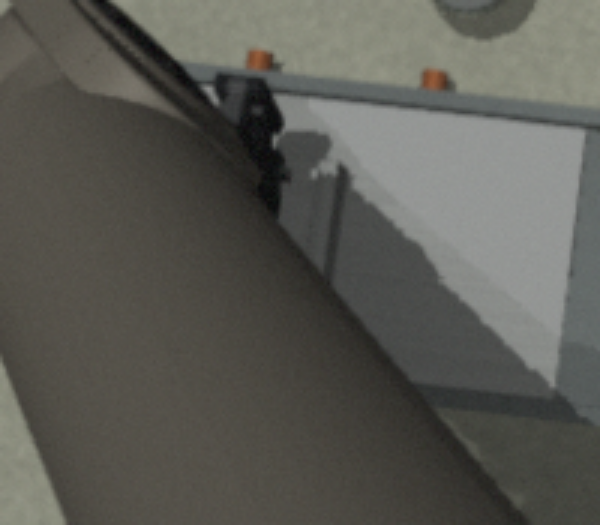

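The fingertips stand low on the +y side of the rib, clear of it, with no contact force. Pushing now.

```bash
python3 -m handwheel '-2 8 0 0 0 0 50; -2 16 0 0 0 0 50; -2 24 0 0 0 0 50; -2 34 0 0 0 0 50; -2 46 0 0 0 0 50; -2 58 0 0 0 0 50; -2 70 0 0 0 0 50; -2 82 0 0 0 0 50; -2 94 0 0 0 0 50; -2 106 0 0 0 0 50; -2 118 0 0 0 0 50; -2 130 0 0 0 0 50'
python3 - <<'E'
from h import *
from bench import grab_frame
plan((0,-121,74,0))
for n in("scene",):
    f=grab_frame(n); pickle.dump(f,open(f"pics/{n}2.pkl","wb")); cv2.imwrite(f"pics/{n}2.png",f["pixels"][:,:,::-1])
E
```

```text
clock: 4.82
tcp_pos: [0.5188, 0.0843, 0.0743]
orientation: [3.135, -0.205, -0.0]
contact_force: [0.7, 3.6, 2.6]
grip_width: 0.05
clk 4.83 unit-frame tcp [-0.6 50.8] z 74.3 F unit [0.3 3.7 2.6] w 50.0
(0, -121, 74, 0) r 0.505 [  1.3 171.8   0.3] [ 0.   0.  -0.2]
```

View pics/scene2.png

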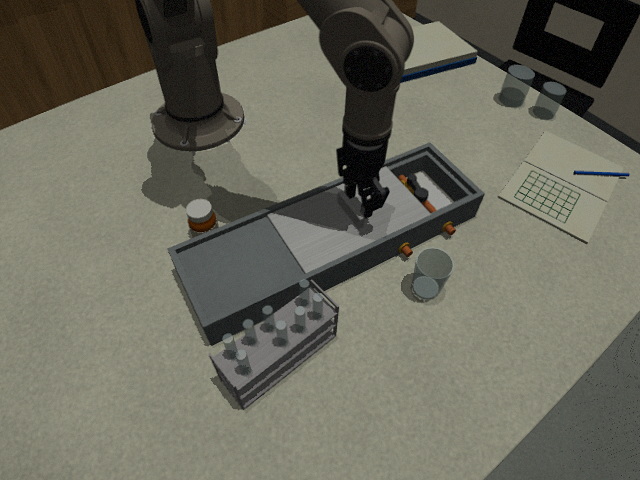

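The cover is sliding flat; the pit is opening at about (425,190), and the rack and jar are undisturbed.

```bash
python3 -m handwheel '1 14 0 0 0 0 50; 1 28 0 0 0 0 50; 1 42 0 0 0 0 50; 1 56 0 0 0 0 50; 1 70 0 0 0 0 50; 1 84 0 0 0 0 50; 1 98 0 0 0 0 50; 1 112 0 0 0 0 50; 1 126 0 0 0 0 50; 1 140 0 0 0 0 50; 1 150 0 0 0 0 50; 1 160 0 0 0 0 50'
python3 - <<'E'
from h import *
plan((0,-121,74,0))
E
```

```text
clock: 6.38
tcp_pos: [0.499, -0.0742, 0.0743]
orientation: [-3.135, 0.205, 0.0]
contact_force: [0.2, 1.5, -1.1]
grip_width: 0.0498
clk 6.38 unit-frame tcp [  -0.2 -109. ] z 74.3 F unit [ 0.   1.6 -1.1] w 49.8
(0, -121, 74, 0) r 0.505 [ 0.3 12.   0.3] [-0.   0.  -0.2]
```

```bash
python3 -m handwheel '0 6 0 0 0 0 50; 0 12 0 0 0 0 50; 0 13 0 0 0 0 50; 0 0 0 0 0 0 30; 0 -30 -10 0 0 0 0; 0 -60 -50 0 0 0 0; 0 -110 -90 0 0 0 0; 0 -160 -110 0 0 0 0; 0 -190 -110 0 0 0 0; 0 -190 -110 0 0 0 0'
python3 - <<'E'
from h import *
from bench import grab_frame
plan((0,-121,74,0))
for n in("scene","top"):
    f=grab_frame(n); pickle.dump(f,open(f"pics/{n}3.pkl","wb")); cv2.imwrite(f"pics/{n}3.png",f["pixels"][:,:,::-1])
E
```

```text
clock: 7.62
tcp_pos: [0.5236, 0.1188, 0.185]
orientation: [-3.134, 0.196, -0.002]
contact_force: [0.0, -0.7, 0.5]
grip_width: -0.0001
clk 7.62 unit-frame tcp [-0.2 85.7] z 185.0 F unit [ 0.1 -0.7  0.5] w -0.1
(0, -121, 74, 0) r 0.505 [ -0.3 206.8 110.6] [-0.1 -0.1  0.1]
```

View pics/scene3.png

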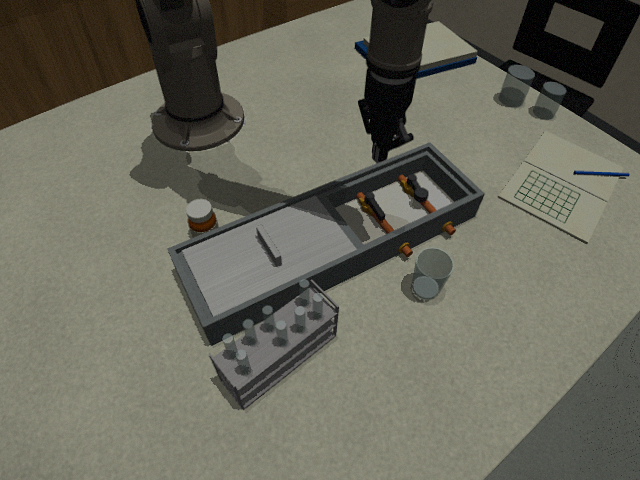

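View pics/top3.png

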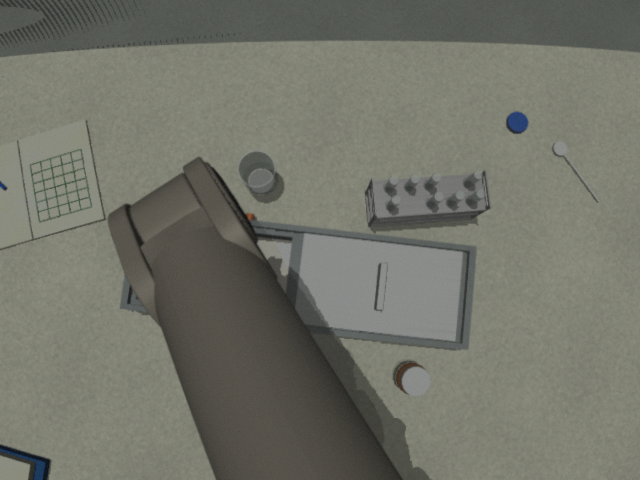

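The opening is clear: the rib is at about (381,287) in the top view. In the scene view the disc looks to be on the far valve at (420,194), with the plain bar on the near one. Zooming in to measure.

```bash
python3 - <<'E'
from h import *
f=load("scene3"); im=f["pixels"][:,:,::-1]
a=im[150:260,335:490]
cv2.imwrite("pics/z3.png",cv2.resize(np.clip(a*1.5,0,255).astype('uint8'),None,fx=5,fy=5,interpolation=cv2.INTER_CUBIC))
c,_,R,_,_=unit()
print("cover",R.T@(onz(load("top3"),[(381.5,287)],.096)[0][:2]-c))
for n,q in dict(ax215=(-35,215,50),ax105=(-35,105,50),d0=(10,215,50),d0b=(10,105,50)).items():
    p=proj(f,[[*(c+R@(np.array(q[:2])/1e3)),.05]])[0]; print(n,p,(p-[335,150])*5)
E
```

```text
cover [-0.0012845  -0.13817578]
ax215 [410.96602521 176.43489656] [379.83012604 132.1744828 ]
ax105 [368.45839395 194.72114565] [167.29196973 223.60572827]
d0 [424.00123322 189.78897778] [445.00616612 198.94488891]
d0b [380.98946199 209.09188583] [229.94730995 295.45942916]
```

View pics/z3.png

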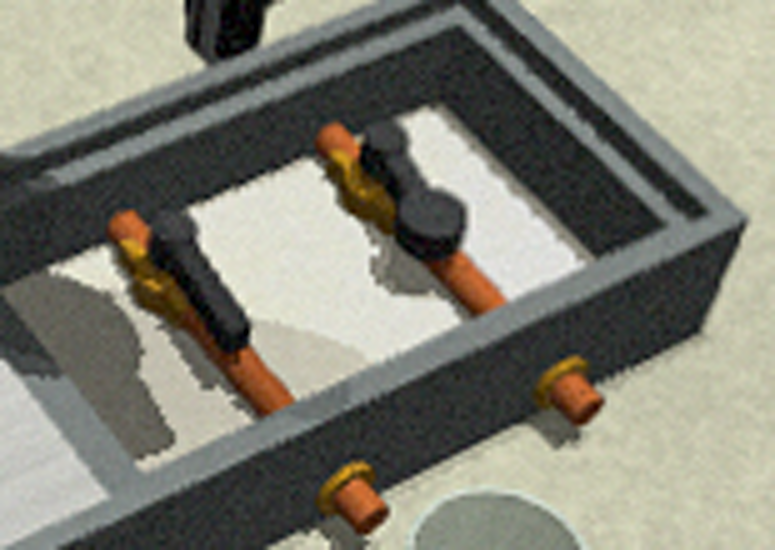

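```bash
python3 - <<'E'
from h import *
f=load("scene3"); c,_,R,_,_=unit()
z=lambda u,v:(335+u/5,150+v/5)
pts=onz(f,[z(433,215),z(384,136),z(173,225),z(236,322)],.05)
U=(pts[:,:2]-c)@R*1e3
for n,u in zip(["disc","discaxis?","baraxis?","barend~"],U): print(n,u.round(1))
d=U[0]-[-35,215]; print("theta",np.degrees(-np.arctan2(d[1],d[0])),np.hypot(*d)); d=U[0]-U[1]; print("theta from own axis",np.degrees(-np.arctan2(d[1],d[0])),np.hypot(*d))
plan((10,262,185,0),(10,262,39,0))
E
```

```text
disc [ 14.8 204.8]
discaxis? [-32.3 215.2]
baraxis? [-33.2 106.6]
barend~ [22.7 99. ]
theta 11.580537724900907 50.885837089603584
theta from own axis 12.420605584976462 48.25101971228685
clk 7.72 unit-frame tcp [ 0.1 81.6] z 184.0 F unit [ 0.6 -0.6 -0.7] w 0.1
(10, 262, 185, 0) r 0.628 [   9.3 -180.4   -1.1] [ 0.1  0.  -0.2]
(10, 262, 39, 0) r 0.628 [   9.4 -180.6  144.9] [ 0.1  0.  -0.2]
```

```bash
python3 -c "
from h import *
plan((14,246,185,-12),(14,246,100,-12),(14,246,39,-12))"
```

```text
clk 7.72 unit-frame tcp [ 0.1 81.6] z 184.0 F unit [ 0.6 -0.6 -0.7] w 0.1
(14, 246, 185, -12) r 0.622 [  13.3 -164.4   -1.1] [ 0.1  0.  11.8]
(14, 246, 100, -12) r 0.622 [  13.4 -164.5   83.9] [ 0.1  0.  11.8]
(14, 246, 39, -12) r 0.622 [  13.4 -164.6  144.9] [ 0.1  0.  11.8]
```

```bash
python3 -m handwheel '4 -55 0 0 0 4 0; 8 -110 0 0 0 8 0; 13 -160 0 0 0 12 0; 13 -165 40 0 0 12 0; 13 -165 84 0 0 12 0; 13 -165 84 0 0 12 0; 13 -165 84 0 0 12 0'
python3 -c "
from h import *
plan((14,246,39,-12))"
```

```text
clock: 8.6
tcp_pos: [0.5591, 0.2761, 0.1015]
orientation: [-3.095, 0.534, -0.002]
contact_force: [0.2, 0.4, 0.6]
grip_width: 0.0
clk 8.6 unit-frame tcp [ 15.2 246.2] z 101.5 F unit [0.1 0.4 0.6] w 0.0
(14, 246, 39, -12) r 0.622 [-1.2  0.5 62.5] [-0.  -0.1 -0.3]
```

```bash
python3 -m handwheel '0 0 20 0 0 0 0; 0 0 40 0 0 0 0; 0 0 55 0 0 0 0; 0 0 62 0 0 0 0; 0 0 62 0 0 0 0; 0 0 62 0 0 0 0'
python3 - <<'E'
from h import *
from bench import grab_frame
for n in("scene","top"):
    f=grab_frame(n); pickle.dump(f,open(f"pics/{n}4.pkl","wb"));im=f["pixels"][:,:,::-1]
    a=im[120:260,310:490] if n=="scene" else im[190:365,105:305]
    cv2.imwrite(f"pics/{n}4.png",cv2.resize(np.clip(a*1.5,0,255).astype('uint8'),None,fx=4,fy=4))
T=[]
for th,g in ((12,28),(30,26),(45,26),(60,26),(75,26),(90,26),(92,26)):
    t=np.radians(th); T.append((round(-35+45*np.cos(t)+g*np.sin(t),1),round(215-45*np.sin(t)+g*np.cos(t),1),39,-th))
plan(*T)
E
```

```text
clock: 9.35
tcp_pos: [0.5586, 0.2769, 0.0387]
orientation: [-3.096, 0.532, -0.001]
contact_force: [0.3, -0.4, -0.7]
grip_width: 0.0001
clk 9.45 unit-frame tcp [ 14.6 246.9] z 38.9 F unit [-0.1 -0.3  0.5] w -0.1
(np.float64(14.8), np.float64(233.0), 39, -12) r 0.616 [ 3.1 13.5 -0.1] [-0.  -0.  -0.2]
(np.float64(17.0), np.float64(215.0), 39, -30) r 0.608 [ 9.1 30.7 -0.1] [-0.1 -0.  17.8]
(np.float64(15.2), np.float64(201.6), 39, -45) r 0.6 [10.1 44.1 -0.1] [-0.1 -0.  32.8]
(np.float64(10.0), np.float64(189.0), 39, -60) r 0.589 [ 7.7 57.5 -0.1] [-0.1 -0.  47.8]
(np.float64(1.8), np.float64(178.3), 39, -75) r 0.577 [ 2.  69.7 -0.1] [-0.1 -0.  62.8]
(np.float64(-9.0), np.float64(170.0), 39, -90) r 0.564 [-6.8 80.1 -0.1] [-0.1 -0.  77.8]
(np.float64(-10.6), np.float64(169.1), 39, -92) r 0.562 [-8.2 81.4 -0.1] [-0.1 -0.  79.8]
```

View pics/scene4.png

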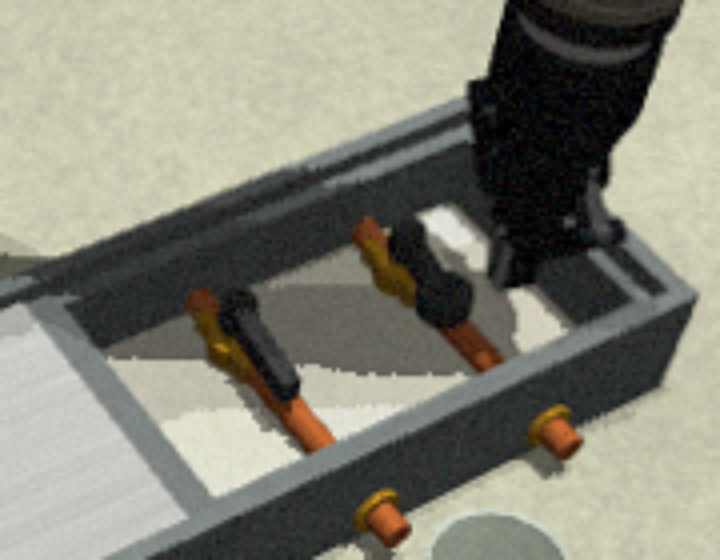

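View pics/top4.png

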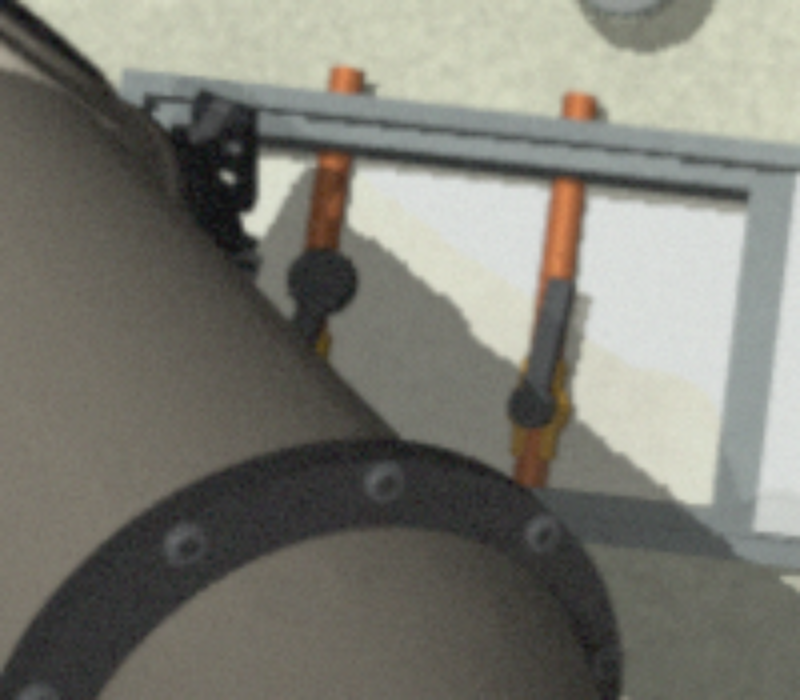

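Closed fingers stand in the pit on the +y side of the disc (disc at about (447,297) in the scene crop and (322,282) in the top crop), free of contact. Starting the arc push.

```bash
python3 -m handwheel '2 7 0 0 0 0 0; 3 14 0 0 0 0 0; 5 19 0 0 0 6 0; 7 25 0 0 0 12 0; 9 31 0 0 0 18 0; 9.5 35 0 0 0 23 0; 10 40 0 0 0 28 0; 10 44 0 0 0 33 0; 9.5 49 0 0 0 38 0; 9 53 0 0 0 43 0; 8 57 0 0 0 48 0; 8 57 0 0 0 48 0'
python3 - <<'E'
from h import *
from bench import grab_frame
for n in("scene","top"):
    f=grab_frame(n); pickle.dump(f,open(f"pics/{n}5.pkl","wb"));im=f["pixels"][:,:,::-1]
    a=im[120:260,310:490] if n=="scene" else im[190:365,105:305]
    cv2.imwrite(f"pics/{n}5.png",cv2.resize(np.clip(a*1.5,0,255).astype('uint8'),None,fx=4,fy=4))
T=[]
for th,g in ((60,26),(70,26),(80,26),(90,26),(95,26)):
    t=np.radians(th); T.append((round(-35+45*np.cos(t)+g*np.sin(t),1),round(215-45*np.sin(t)+g*np.cos(t),1),39,-th))
plan(*T)
E
```

```text
clock: 10.95
tcp_pos: [0.5472, 0.2202, 0.0388]
orientation: [-2.612, 1.744, -0.001]
contact_force: [2.1, 1.8, 1.6]
grip_width: -0.0003
clk 11.05 unit-frame tcp [ 10.5 189.1] z 38.7 F unit [1.8 1.1 1.3] w 0.2
(np.float64(10.0), np.float64(189.0), 39, -60) r 0.589 [-0.1  0.5 -0.3] [-0.1 -0.  -0.2]
(np.float64(4.8), np.float64(181.6), 39, -70) r 0.581 [ 3.7  8.7 -0.4] [-0.1 -0.   9.8]
(np.float64(-1.6), np.float64(175.2), 39, -80) r 0.573 [ 6.1 17.4 -0.4] [-0.1  0.  19.8]
(np.float64(-9.0), np.float64(170.0), 39, -90) r 0.564 [ 6.9 26.4 -0.4] [-0.1  0.  29.8]
(np.float64(-13.0), np.float64(167.9), 39, -95) r 0.559 [ 6.7 30.9 -0.4] [-0.1  0.  34.8]
```

View pics/scene5.png

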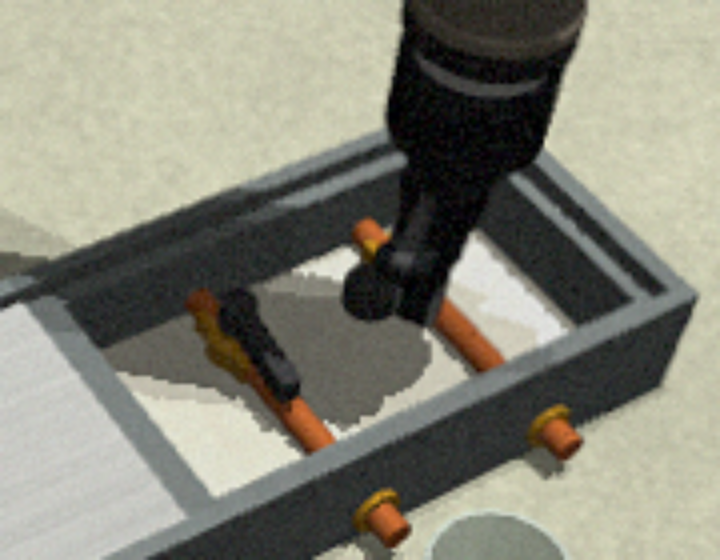

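View pics/top5.png

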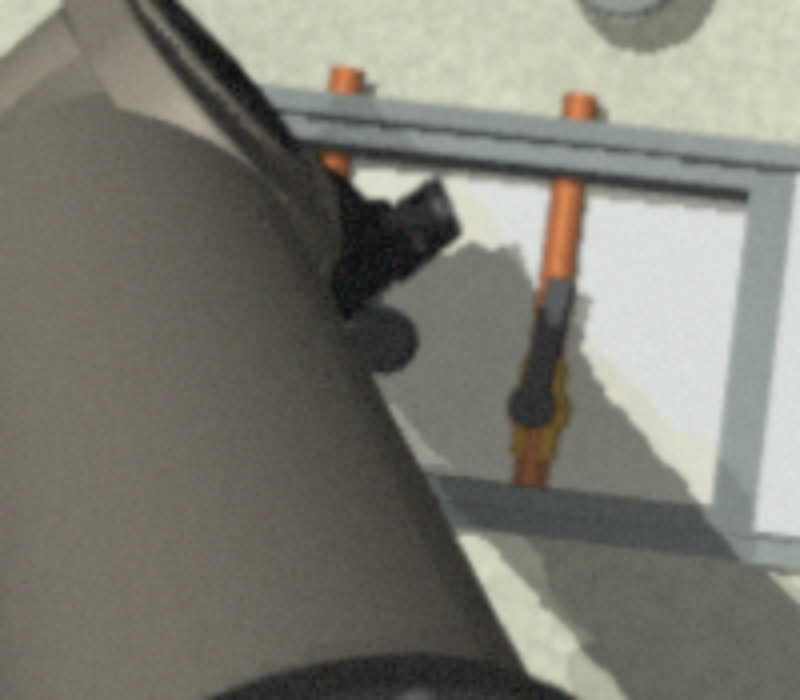

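The disc is swinging (at about (370,292) in the scene crop), about 60-65° along; the straight bar is untouched. Finishing the arc.

```bash
python3 -m handwheel '2 5 0 0 0 5 0; 4 9 0 0 0 10 0; 5 13 0 0 0 15 0; 6 17 0 0 0 20 0; 6.5 21 0 0 0 25 0; 7 24 0 0 0 28 0; 7 26 0 0 0 30 0; 7 26 0 0 0 30 0'
python3 - <<'E'
from h import *
T=[]
for th,g in ((90,26),(95,26)):
    t=np.radians(th); T.append((round(-35+45*np.cos(t)+g*np.sin(t),1),round(215-45*np.sin(t)+g*np.cos(t),1),39,-th))
plan(*T)
E
```

```text
clock: 12.05
tcp_pos: [0.5269, 0.204, 0.0387]
orientation: [-2.07, 2.36, -0.002]
contact_force: [5.3, 0.9, -1.4]
grip_width: -0.0001
clk 12.05 unit-frame tcp [ -7.6 170.6] z 38.7 F unit [ 5.1  1.6 -1.4] w -0.1
(np.float64(-9.0), np.float64(170.0), 39, -90) r 0.564 [ 0.6  1.4 -0.3] [-0.2  0.1 -0.2]
(np.float64(-13.0), np.float64(167.9), 39, -95) r 0.559 [ 2.7  5.4 -0.3] [-0.1  0.1  4.8]
```

```bash
python3 -m handwheel '0 1 0 0 0 0 0; 0 2 0 0 0 0 0; 0 2 0 0 0 0 0'; python3 -c "
from h import *
plan((-9,170,39,-90))"
```

```text
clock: 12.42
tcp_pos: [0.5268, 0.204, 0.0389]
orientation: [-2.068, 2.358, -0.004]
contact_force: [9.0, 0.9, -4.5]
grip_width: 0.0004
clk 12.43 unit-frame tcp [ -7.8 170.6] z 38.9 F unit [ 8.8  2.  -4.5] w 0.4
(-9, 170, 39, -90) r 0.564 [ 0.6  1.2 -0.1] [-0.3  0.1 -0.3]
```

```bash
python3 -m handwheel '0 1.5 0 0 0 0 0; 0 3 0 0 0 0 0; 0 3 0 0 0 0 0; 0 3 0 0 0 0 0'; python3 -c "
from h import *
plan((-9,170,39,-90),(20,170,39,-90))"
```

```text
clock: 12.92
tcp_pos: [0.5265, 0.2041, 0.0392]
orientation: [-2.064, 2.356, -0.008]
contact_force: [15.7, -0.2, -10.7]
grip_width: 0.0004
clk 12.93 unit-frame tcp [ -8.1 170.6] z 39.2 F unit [ 15.6   1.8 -10.7] w 0.4
(-9, 170, 39, -90) r 0.564 [0.6 0.9 0.1] [-0.6  0.2 -0.3]
(20, 170, 39, -90) r 0.589 [  0.4 -28.1   0.4] [-0.6  0.2 -0.3]
```

Hard stop reached (6.7 N more moved it just 0.3 mm). Backing straight off, lifting, and moving clear to look.

```bash
python3 -m handwheel '0 -8 0 0 0 0 0; 0 -22 0 0 0 0 0; 0 -26 0 0 0 0 0; 0 -26 -40 0 0 0 0; 0 -26 -100 0 0 0 0; 0 -26 -160 0 0 0 0; 0 -26 -190 0 0 0 0; 0 -26 -190 0 0 0 0'; python3 -c "
from h import *
plan((60,-320,230,-90))"
```

```text
clock: 13.92
tcp_pos: [0.5474, 0.2017, 0.2311]
orientation: [-2.069, 2.358, -0.002]
contact_force: [-0.9, 0.3, -0.4]
grip_width: 0.0003
clk 13.93 unit-frame tcp [ 13.  170.8] z 231.1 F unit [-0.9  0.1 -0.4] w 0.3
(60, -320, 230, -90) r 0.607 [490.7 -49.    0. ] [-0.2  0.1 -0.2]
```

```bash
python3 -m handwheel '60 -6 0 0 0 0 0; 120 -12 0 0 0 0 0; 180 -18 0 0 0 0 0; 240 -24 0 0 0 0 0; 300 -30 0 0 0 0 0; 360 -36 0 0 0 0 0; 420 -42 0 0 0 0 0; 480 -49 0 0 0 0 0; 490 -49 0 0 0 0 0; 490 -49 0 0 0 0 0'
python3 - <<'E'
from h import *
from bench import grab_frame
for n in("scene","top"):
    f=grab_frame(n); pickle.dump(f,open(f"pics/{n}6.pkl","wb"));im=f["pixels"][:,:,::-1]
    cv2.imwrite(f"pics/{n}6.png",im)
    if n=="top": cv2.imwrite("pics/z6.png",cv2.resize(np.clip(im[190:340,105:305]*1.4,0,255).astype('uint8'),None,fx=4,fy=4,interpolation=cv2.INTER_CUBIC))
E
```

```text
clock: 15.18
tcp_pos: [0.5299, -0.2912, 0.2267]
orientation: [2.069, -2.362, -0.004]
contact_force: [-0.2, 1.0, 0.2]
grip_width: 0.0002
```

View pics/scene6.png

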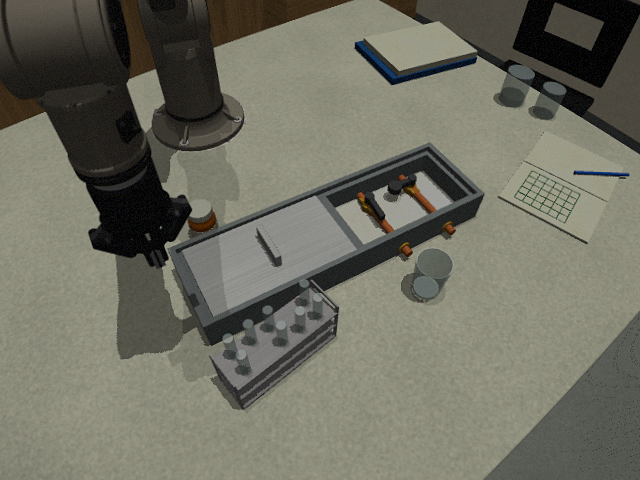

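View pics/top6.png

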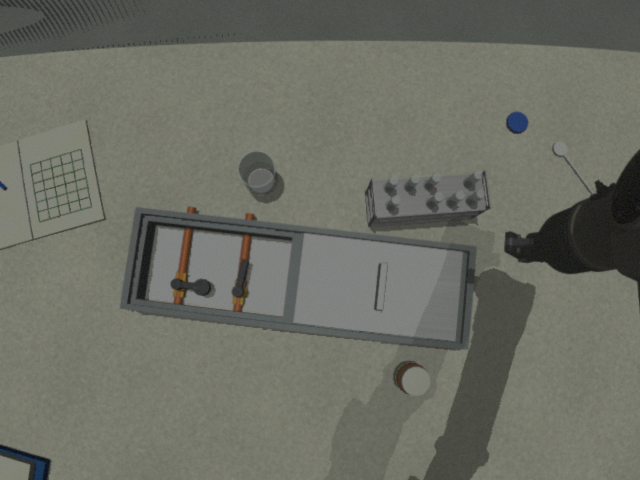

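View pics/z6.png

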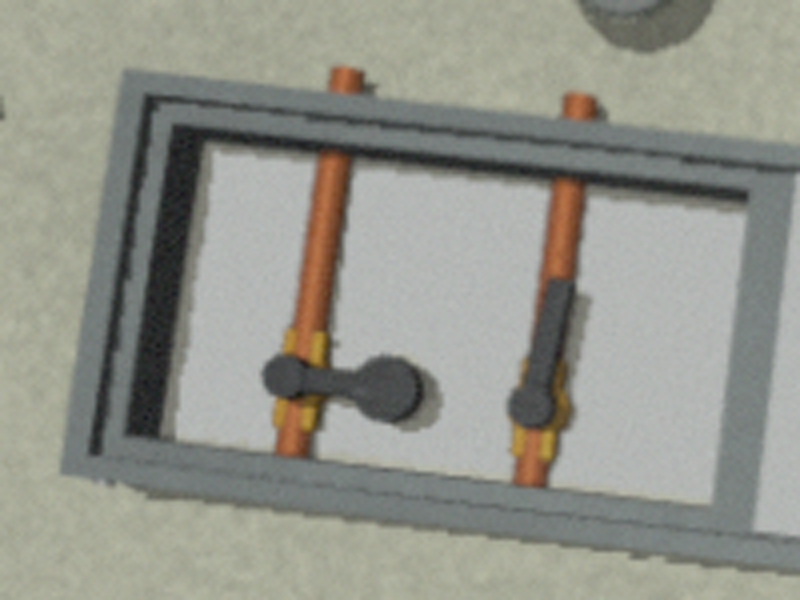

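The handle now lies across its pipe (axis (286,377), disc (388,389) in the crop), with the bar handle along its own pipe and the cover off the opening. Checking the numbers.

```bash
python3 - <<'E'
from h import *
c,_,R,_,_=unit(); f=load("top6"); z=lambda u,v:(105+u/4,190+v/4)
U=(onz(f,[z(286,377),z(388,389),z(531,405),z(563,280)],.05)[:,:2]-c)@R*1e3; print(U.round(1))
d=U[1]-U[0]; print("disc deg",np.degrees(-np.arctan2(d[1],d[0])),np.hypot(*d))
d=U[3]-U[2]; print("bar deg",np.degrees(-np.arctan2(d[1],d[0])))
print("cover",R.T@(onz(f,[(381.5,287)],.096)[0][:2]-c))
a=load("top0")["pixels"].astype(int);b=f["pixels"].astype(int); D=np.abs(a-b).sum(2)
for n,s in dict(beaker=np.s_[145:200,232:285],rack=np.s_[168:235,360:495],jar=np.s_[355:400,388:436]).items(): print(n,D[s].mean().round(1),(D[s]>90).sum())
a=load("top4")["pixels"].astype(int);D=np.abs(a-b).sum(2)[255:300,230:250];print("bar px changed",(D>90).sum())
E
```

```text
[[-35.2 214.8]
 [-35.  168.8]
 [-34.5 105. ]
 [ 21.7  98.1]]
disc deg 89.76165173442715 46.074602871179174
bar deg 6.996599295617221
cover [-0.0012845  -0.13817578]
beaker 8.5 0
rack 10.3 0
jar 21.2 0
bar px changed 106
```

```bash
python3 -c "
from bench import workorder
print(workorder.hand_in())"
```

```text
the job is handed in; nothing more can be done
None
```

The gas is off: the cover is clear of the valve opening and the disc handle is fully shut. I handed the job in with the robot touching nothing, about 15 s into the 48 s limit.

- **Cover:** I pushed it along its guides by the rib without lifting it. Its origin is now at y ≈ -138 mm, where -120 mm or less was needed.
- **Disc handle:** It is the valve at y = 215 mm. I pushed it clockwise from about 12° to its hard stop, where another 6.7 N moved it only 0.3 mm. After I backed off, the top view gave 89.8°, square across its pipe, with the disc centre 46 mm from the axis (45 mm expected).
- **Straight handle:** It reads about 7°, with its ends at the same pixels as in the picture taken before the disc handle was pushed. An automatic comparison of those two pictures showed 106 changed pixels around it. I put these down to the arm's shadow, because the handle's outline did not move.
- **Rack, beaker and jar:** They show no significant change between the first and last top pictures.

The highest force I read on the tool was about 19 N, while pressing the handle against its stop.

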